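Clamp the gas manifold in the quick-release bench vise

ROBOT

A 6-joint arm with a two-finger parallel gripper is mounted at the origin on the work surface. World frame = base frame: x ahead of the robot, y to its left, z up, the work surface at z = 0. Lengths are in m, angles in rad, forces in N, time in s.
With the tool pointing down it reaches from about 0.25 to 0.775 m from the base axis. Payload 4 kg.
Tool frame: the origin (TCP) lies on the centre line of the jaws, within the pads' length; the fingertips stand 8 mm ahead of it and the grasp point (between the pads) lies 11 mm behind it; y points along the fingers, x is the direction in which the jaws open and shut, and the axes are right-handed (so a half turn about y gives the same grasp; the last joint's range is limited). The gripper opens to 94 mm and grips with 3 to 60 N. Pads are 16 mm wide; open, the fingers measure 119 mm over their backs; the gripper's body (75 mm by 177 mm) begins 78 mm behind the grasp point.
Start: joints at [1.088, 0.087, 1.371, -0, 1.684, -0.103], TCP at [0.204, 0.511, 0.214] pointing down, gripper open.
Joint ranges: [-3.1, 3.1], [-0.76, 2.03], [0.27, 2.55], [-1.08, 4.22], [0.17, 2.65], [-2.57, 2.57]. Speed limits (rad/s): [2.79, 2.79, 3.14, 3.14, 3.14, 3.14].

INTERFACE

Orientations are given as [roll, pitch, yaw] about the fixed x, y, z axes, in that order (R = Rz(yaw) Ry(pitch) Rx(roll)).
In Python, from bench import robot gives the robot as it stands.
- The arm moves only by the tool step_arm, never from a script. Its argument "commands" is a list of rows, each an object with "xyz": the shift along the world's x, y, z in m, a list of three; "twist": the turn, a rotation vector about the world's x, y, z in degrees, a list of three. In form: [{"xyz": [tx, ty, tz], "twist": [ax, ay, az]}, ...]. A call has 1 to 12 rows; each row is the pose to reach, as a shift and turn from the pose commanded when the call began; what a row does not reach only later rows make up. A row lasts 1/12 s, in which the tool goes at most 41.7 mm and 7.16 degrees, less where a joint would pass 70% of its speed; a pose out of reach is approached as far as the arm can. A call with a gripper value outside its range is refused whole. "fingers" is the closure in counts, from 0 (fully open) to 255 (shut), set as the call begins (left out, the last holds). The fingers move at their own pace and stop on an object; the grip force is fixed at half the most. Time passes only in rows, so rows that repeat a pose let the fingers close. It gives the time, the measured TCP pose, the force and the opening at its end, in the units of the state.
- robot.get_obs(): the state, without advancing time (a new reading comes with each control period).
- robot.snapshot(name): name is "scene" or "side" or "wrist"; returns (picture, depth): 480x640x3 uint8, red, green, blue; 480x640 float32, m along the optical axis (not along the pixel's ray), 0 where there is no reading.
- robot.camera_info(name): a dict with "fx", "fy", "cx", "cy" (pixels), "R" (3x3) and "t" (3): a world point X has camera coordinates R X + t. Camera axes: x right, y down, z forward; pixel columns grow to the right and rows downward; lengths in m; the calibration is good to about 2 mm. A picture is of the moment at which its call begins: read the wrist's pose just before it. camera_info takes no time and is no camera call; for the wrist camera it gives the pose at the moment of the call.
- robot.close_job(): hands the job in, once; it reports no verdict.
The state is a dict: "time": time; "joint_positions": joint angles; "qvel": joint speeds; "joint_torque": joint torques, N m; "tool_pos": TCP position; "ee_rot": TCP orientation; "wrist_force": force on the tool from outside, world axes, zero at the start; "wrist_torque": the same for the moment, N m; "width": finger opening in m.
Only numpy, scipy, OpenCV 4.12 (cv2) and the standard library are available. Lean on these libraries where they do the work, as an engineer would, in place of code of your own. Each camera call takes 0.05 s, during which the arm holds its last target.

TASK

Clamp the aluminium manifold in the blue bench vise: squeeze the red release lever against its post and, keeping it squeezed, slide the head gently until its jaw has pushed the manifold up against the fixed jaw, then let go so that the head latches. Then wind the crank clockwise until the manifold is held firmly, stopping soon after the crank goes stiff so that the manifold is not crushed. Let go of everything, and leave the jar, the beaker and the spanner where they are.

Things in the scene. Friction and masses are not known exactly. Their poses are not given: they have to be found in the camera images.
- vise: Blue bench vise fixed to the bench. Origin under its bed, on the bench top. Its +y axis is the slide direction, from the crank end to the fixed jaw; its z is up. Bed 90 mm wide (x), y from -120 to +180 mm, top 30 mm above the bench. In the bed's slot lies a toothed rack of 9 mm pitch, at a different position along y each time
- fixed_face (a point): centre of the steel face of the fixed jaw (90 mm wide, from 40 to 115 mm above the bench), which looks along the vise's -y. Does not move in the vise
- moving_face (a point): centre of the steel face of the moving jaw (90 mm wide, from 32 to 117 mm above the bench), which looks along the vise's +y. The jaw sits on the sliding head and comes 18 mm out of it per clockwise turn of the crank
- lever_pair (a point): point on the head half-way between red release lever (-y side) and steel post (+y side), 152 mm above the bench. Both: upright plates 30 mm wide (vise x), 8 mm thick, from the head's top (119 mm above the bench) to 171 mm; 42 mm over both at this height, 34 squeezed. Pinch both from above, closing along vise y. Lever tilts about its foot: 6 N to start, 12 N for full travel
- lever (a joint): release lever, rad: 0 = free and latched (teeth catch in the rack), 0.25 = squeezed to its stop; above 0.2 the head slides freely. Let go, it springs back; if it stops at 0.07 to 0.18 the teeth stand on the rack's teeth and drop in when the head shifts up to 5 mm, also when the crank is wound against the work, which pushes the head back
- slide_head (a joint): position of the sliding head along the vise's +y, m, 0 = fully back. The head carries lever, post, crank and moving jaw, and slides with about 2 N of friction, plus some 4 N when it pushes the manifold along. Latched, it has about 1 mm of play
- crank_axis (a point): point on the crank's axis of rotation, 100 mm above the bench, at the middle of the handle's length; moves with the head. The axis is parallel to the vise's y
- handle_center (a point): centre of the crank's black handle: a round grip 20 mm across, 50 mm long, parallel to the vise's y, 35 mm from the crank's axis; it spins freely on its pin, so fingers that keep their direction can hold it all the way round. The crank arm is 25 mm away towards +y, the head's back wall (119 mm high) 58 mm
- crank (a joint): rad: 0 = handle above the axis; grows clockwise seen from the crank end looking along vise +y (from the top towards vise +x, then down), which pushes the jaw out 2.9 mm per rad; stops at 9. Winding takes about 4 N at the handle (0 to 5 N as felt at rest), plus 0.082 N per N of clamping. Firm is 60 to 120 N (5 to 10 N more); above 200 N the manifold is crushed. Let go, it keeps some 45 N
- manifold_center (a point): centre of the manifold's loose aluminium block, 60 mm (vise x) by 50 mm (vise y) by 68 mm high, 0.6 kg, standing on the vise's bed between the jaws, a few mm from the fixed jaw. Two brass fittings stand on it, 24 mm high. z is up
- reagent_jar: amber jar with white cap, 52 mm across, 85 mm high; origin under its centre. Leave alone
- beaker: white beaker, 60 mm across, 75 mm high; origin under its centre. Leave alone
- spanner: steel spanner 150 mm long lying on the bench; origin under its middle. Leave alone
Not all that is in view belongs to the job. What is shaped like the part that bears manifold_center but green or turquoise is not meant.

How it is judged:
By the outcome, as a careful person would: the job done as asked, in the order asked, and still so for the second after the job is handed in, with the robot touching nothing.
It also fails if it takes over 64 s, if anything falls off the work surface, if the arm or the gripper's body presses on something with over 40 N, if the wrist force passes 120 N, or if a joint passes its speed limit or range.

## Working session

There is one attempt and no reset: what is moved stays moved. The work goes in short steps, Python scripts to look and compute and a tool call to move; the robot and the scene stay as the last step left them, time stands still between calls to the robot, and variables do not carry over. Pictures are saved under pics/ and viewed, and the job is handed in when it is done.

Besides the shell and the picture viewer there is one more tool, called after ">>>" as a command line: name --argument value ..., lists and objects as JSON in quotes. step_arm: Moves the arm, as the interface text tells. Its arguments: {"type":"object","properties":{"commands":{"type":"array"},"fingers":{"type":"number"}},"required":["commands"]}

```bash
mkdir -p pics; ls; python3 - <<'E'
from bench import robot
import cv2,numpy as np
o=robot.get_obs();print(o)
for n in ["scene","side","wrist"]:
    c=robot.camera_info(n);p,d=robot.snapshot(n)
    np.savez(f"pics/{n}0.npz",p=p,d=d,**c)
    cv2.imwrite(f"pics/{n}0.png",p[:,:,::-1]);print(n,c)
E
```

```text
pics
{'time': 0.0, 'joint_positions': array([ 1.08786687e+00,  8.79439491e-02,  1.37228089e+00, -5.30576579e-06,
        1.68361776e+00, -1.03104489e-01]), 'qvel': array([-0.00105999,  0.00100908,  0.00040787, -0.00158916,  0.00190259,
        0.00230003]), 'joint_torque': array([-7.02397101e-04, -3.40190721e+01, -3.02420855e+01,  7.16130668e-02,
        3.30148847e-02, -1.72816535e-04]), 'tool_pos': array([0.20366723, 0.51030609, 0.21229672]), 'ee_rot': array([-1.57057   ,  0.00223853,  1.19097102]), 'wrist_force': array([-0.28497932, -0.2278435 ,  0.01468347]), 'wrist_torque': array([-0.03435699, -0.02039796, -0.04265806]), 'width': 0.0940978545046944}
scene {'fx': 452.1582149296933, 'fy': 452.1582149296933, 'cx': 318.26861719578386, 'cy': 233.12253588005433, 'R': array([[-0.10844038,  0.9939681 ,  0.01637344],
       [ 0.73203153,  0.09098541, -0.67516776],
       [-0.67258496, -0.06122958, -0.73748248]]), 't': array([-0.01882671, -0.30814564,  1.24989046])}
side {'fx': 582.6368144301327, 'fy': 582.6368144301327, 'cx': 319.84874784075913, 'cy': 237.4577250983854, 'R': array([[ 0.98169522, -0.18989454,  0.01464748],
       [-0.09425255, -0.55120323, -0.82903043],
       [ 0.16550209,  0.81247465, -0.55901162]]), 't': array([-0.51399046,  0.18757822,  1.08133022])}
wrist {'fx': 417.9273065094389, 'fy': 417.9273065094389, 'cx': 321.4633091745391, 'cy': 240.5737962307306, 'R': array([[ 0.37047418,  0.92883686, -0.00331386],
       [ 0.89416694, -0.35567552,  0.27195663],
       [ 0.25142468, -0.10371605, -0.9623038 ]]), 't': array([-0.54931575, -0.02756929,  0.39353534])}
```

View pics/scene0.png

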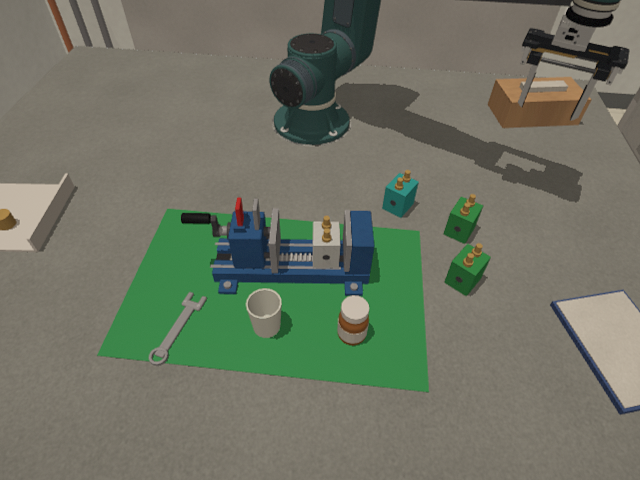

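View pics/side0.png

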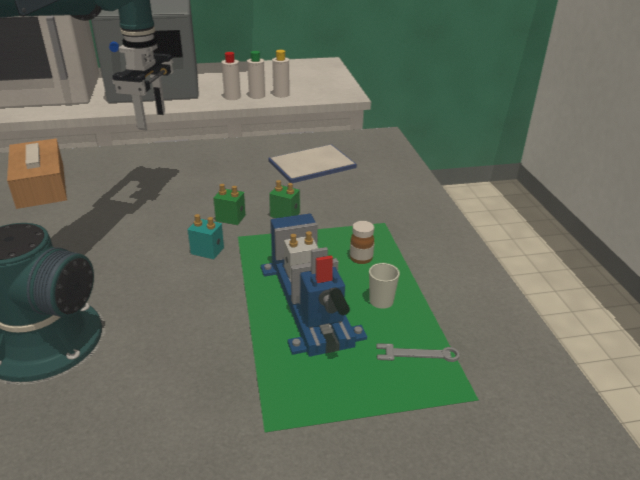

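View pics/wrist0.png

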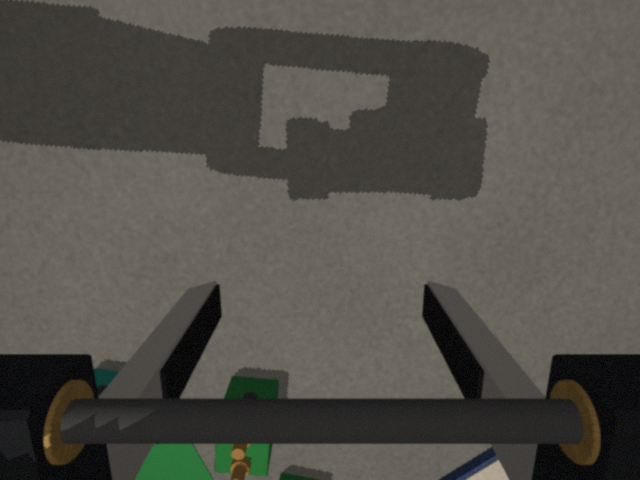

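The manifold candidates are the white/grey aluminium block between the jaws at scene (326,245), teal block (400,194), and green blocks (463,219) and (467,269). I choose the one in the vise. The vise's crank is on the left (195,218), the red lever at (239,212), the post at (256,213), the fixed jaw at (358,240), the beaker at (265,313), the jar at (353,320) and the spanner at (178,327).

```bash
cat > h.py <<'E'
import numpy as np,cv2
def cloud(z):
    d=z['d'];v,u=np.mgrid[:480,:640]
    X=np.stack([(u-z['cx'])/z['fx']*d,(v-z['cy'])/z['fy']*d,d],-1)
    return (X-z['t'])@z['R']   # R^T (X-t)
E
python3 - <<'E'
from h import *
import cv2
z=np.load('pics/scene0.npz');s=np.load('pics/side0.npz')
for n,f in (('scene',z),('side',s)):
    W=cloud(f);p=f['p'];hsv=cv2.cvtColor(p,cv2.COLOR_RGB2HSV)
    ok=f['d']>0
    H,S,V=[hsv[...,i].astype(int) for i in range(3)]
    roi=(abs(W[...,0]-.45)<.25)&(abs(W[...,1]+.05)<.3)&ok
    blue=roi&(H>100)&(H<130)&(S>120)&(W[...,2]>.01)
    red=roi&((H<6)|(H>174))&(S>150)&(W[...,2]>.1)
    blk=roi&(V<50)&(W[...,2]>.05)&(W[...,2]<.18)
    for k,m in (('blue',blue),('red',red),('blk',blk)):
        P=W[m];print(n,k,len(P))
        if len(P): print(np.percentile(P,[1,50,99],axis=0).round(4))
    # top surfaces
    for lo,hi in ((.108,.125),(.164,.178)):
        m=roi&blue&(W[...,2]>lo)&(W[...,2]<hi) if lo<.15 else roi&(W[...,2]>lo)&(W[...,2]<hi)
        if m.sum()>5:
            r=cv2.minAreaRect(W[m][:,:2].astype(np.float32));print(n,lo,m.sum(),r)
    x=[(230,40)]
a=z['p'][180:310,170:390,::-1];cv2.imwrite('pics/c1.png',cv2.resize(a,None,fx=3.6,fy=3.6,interpolation=2))
a=s['p'][200:370,230:400,::-1];cv2.imwrite('pics/c2.png',cv2.resize(a,None,fx=3.5,fy=3.5,interpolation=2))
E
```

```text
scene blue 5340
[[ 0.4571 -0.1214  0.0106]
 [ 0.5389  0.0033  0.0497]
 [ 0.5655  0.1705  0.1262]]
scene red 169
[[ 0.5044 -0.0712  0.1275]
 [ 0.5264 -0.0648  0.1582]
 [ 0.5313 -0.0621  0.1726]]
scene blk 469
[[ 0.4991 -0.1679  0.06  ]
 [ 0.5305 -0.1292  0.1371]
 [ 0.5399  0.092   0.1451]]
scene 0.108 1476 ((0.5091996788978577, 0.04097723215818405), (0.09051879495382309, 0.25929293036460876), 7.551641941070557)
scene 0.164 137 ((0.515465497970581, -0.052462875843048096), (0.028595350682735443, 0.03738727420568466), 6.144340991973877)
side blue 2292
[[ 0.4495 -0.1325  0.0102]
 [ 0.4961 -0.0868  0.0447]
 [ 0.563   0.1624  0.1282]]
side red 366
[[ 0.5019 -0.0757  0.1219]
 [ 0.5151 -0.071   0.1499]
 [ 0.5284 -0.0643  0.1722]]
side blk 293
[[ 0.5148 -0.1716  0.1095]
 [ 0.5237 -0.1528  0.1414]
 [ 0.5345 -0.1199  0.1459]]
side 0.108 724 ((0.49912315607070923, 0.038657836616039276), (0.0839504674077034, 0.2607699930667877), 4.092641830444336)
side 0.164 165 ((0.5130049586296082, -0.05450429022312164), (0.029876751825213432, 0.040617577731609344), 6.352902889251709)
```

View pics/c1.png

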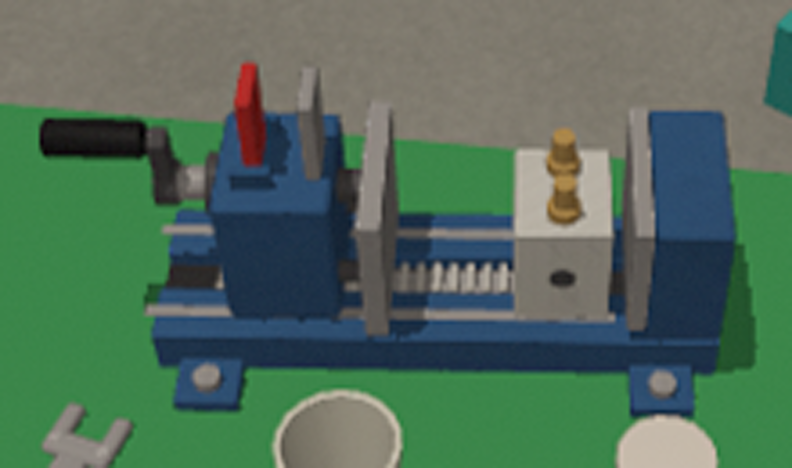

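View pics/c2.png

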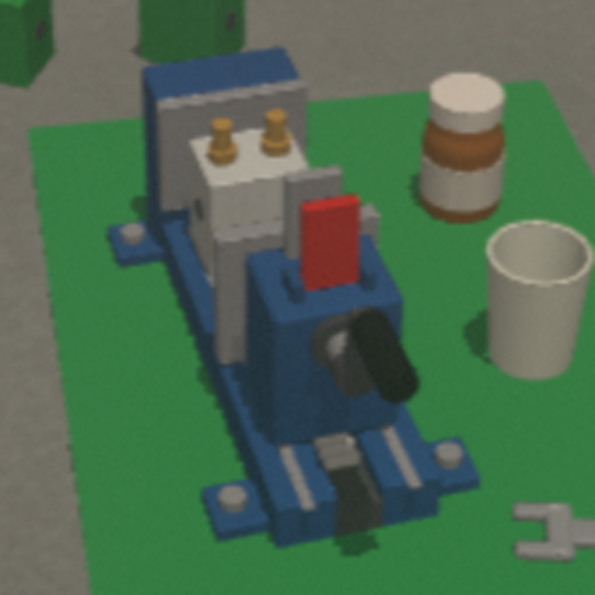

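```bash
python3 - <<'E'
from h import *
for n in ('scene','side'):
    f=np.load(f'pics/{n}0.npz');W=cloud(f);p=f['p'];hsv=cv2.cvtColor(p,cv2.COLOR_RGB2HSV)
    H,S,V=[hsv[...,i].astype(int) for i in range(3)]
    x,y,zz=[W[...,i] for i in range(3)]
    roi=(abs(x-.5)<.1)&(abs(y-.0)<.22)&(f['d']>0)
    blue=roi&(H>100)&(H<130)&(S>110)
    def line(m,ax,k):
        P=W[m];A=P[:,:2]
        if len(A)<10: print(n,k,len(A));return
        vx,vy,x0,y0=cv2.fitLine(A.astype(np.float32),cv2.DIST_HUBER,0,.01,.01).ravel()
        print(n,k,len(A),'dir deg',round(np.degrees(np.arctan2(vy,vx)),2),'pt',x0,y0, 'z',P[:,2].min().round(3),P[:,2].max().round(3))
    # bed +x side
    line(blue&(zz>.008)&(zz<.024)&(x>.52)&(y>-.08)&(y<.14)&~((zz<.013)),0,'bed side')
    # tops
    for k,m in (('fix top',blue&(abs(zz-.117)<.006)&(y>.09)),('head top',blue&(abs(zz-.119)<.006)&(y<.05)),('bed top',blue&(abs(zz-.03)<.004))):
        if m.sum()>20: print(n,k,m.sum(),cv2.minAreaRect(W[m][:,:2].astype(np.float32)), np.median(zz[m]))
    red=roi&((H<6)|(H>174))&(S>140)&(zz>.12)
    line(red,0,'red');print(W[red].mean(0))
    gray=roi&(S<60)&(zz>.125)&(zz<.18)&(y<.02)
    line(gray,0,'post');print(W[gray].mean(0),np.percentile(W[gray],[2,98],axis=0))
    blk=roi&(V<60)&(zz>.1)&(zz<.16)&(y<-.12)
    line(blk,0,'handle');print(W[blk].mean(0),np.percentile(W[blk],[2,98],axis=0))
    g=roi&(S<60)&(zz>.11)&(zz<.122)&(y>-.04)&(y<.15)
    for c in ((y<.02),(y>.02)):
        print('jawtops',W[g&c].mean(0) if (g&c).any() else 0,(g&c).sum())
    al=roi&(S<60)&(abs(zz-.098)<.005)&(y>.03)&(y<.1)
    if al.sum()>10: print('block top',al.sum(),cv2.minAreaRect(W[al][:,:2].astype(np.float32)))
E
```

```text
scene bed side 403 dir deg -84.23 pt 0.55240476 0.012021529 z 0.013 0.024
scene fix top 753 ((0.4948030710220337, 0.14990673959255219), (0.09110958129167557, 0.0377202183008194), 6.189208984375) 0.11419550584472817
scene head top 630 ((0.5168426632881165, -0.05762980133295059), (0.06872125715017319, 0.060166891664266586), 5.036123275756836) 0.11792332433609747
scene bed top 1520 ((0.5075970888137817, 0.020851686596870422), (0.09152791649103165, 0.2980635166168213), 6.08006477355957) 0.028990783265321042
scene red 170 dir deg 1.12 pt 0.5211585 -0.06481316 z 0.125 0.174
[ 0.52251405 -0.06553374  0.15563248]
scene post 461 dir deg -85.87 pt 0.53030276 -0.12847921 z 0.125 0.171
[ 0.5262022  -0.09891905  0.14485221] [[ 0.5009612  -0.1654311   0.12714614]
 [ 0.53766337 -0.03323393  0.16989804]]
scene handle 298 dir deg -83.85 pt 0.53290766 -0.14604262 z 0.129 0.146
[ 0.53137032 -0.14368456  0.14012994] [[ 0.52026899 -0.16811626  0.13177191]
 [ 0.53826546 -0.12050047  0.14509729]]
jawtops [ 0.51340996 -0.00917331  0.11579865] 276
jawtops [0.49927655 0.12557413 0.11411598] 210
block top 358 
[... 551 characters left out ...]
93415
side red 375 dir deg 6.93 pt 0.51493686 -0.07095208 z 0.121 0.173
[ 0.51493689 -0.07095208  0.14862205]
side post 482 dir deg -79.81 pt 0.5125482 -0.09327053 z 0.125 0.171
[ 0.51664229 -0.10374069  0.14712268] [[ 0.49715537 -0.17041113  0.12867017]
 [ 0.53255222 -0.03665758  0.16981174]]
side handle 328 dir deg -79.71 pt 0.5236762 -0.14937598 z 0.1 0.147
[ 0.52367624 -0.14937598  0.1371306 ] [[ 0.51412648 -0.17115961  0.10261054]
 [ 0.53479549 -0.12067013  0.14551969]]
jawtops [ 0.49435772 -0.01343988  0.1150631 ] 162
jawtops [0.49368543 0.12351228 0.11331461] 190
block top 271 ((0.49807289242744446, 0.07877810299396515), (0.06200292706489563, 0.04225730523467064), 0.08212220668792725)
```

>>> step_arm --commands '[{"xyz": [0.03, -0.055, 0.02], "twist": [0, 0, 3]}, {"xyz": [0.05, -0.09, 0.04], "twist": [0, 0, 6]}, {"xyz": [0.07, -0.125, 0.06], "twist": [0, 0, 9]}, {"xyz": [0.09, -0.16, 0.07], "twist": [0, 0, 12]}, {"xyz": [0.11, -0.195, 0.07], "twist": [0, 0, 15]}, {"xyz": [0.13, -0.23, 0.07], "twist": [0, 0, 18]}, {"xyz": [0.15, -0.265, 0.07], "twist": [0, 0, 21]}, {"xyz": [0.17, -0.3, 0.07], "twist": [0, 0, 24]}, {"xyz": [0.19, -0.34, 0.07], "twist": [0, 0, 27]}, {"xyz": [0.21, -0.375, 0.07], "twist": [0, 0, 27.8]}, {"xyz": [0.23, -0.41, 0.07], "twist": [0, 0, 27.8]}, {"xyz": [0.25, -0.445, 0.07], "twist": [0, 0, 27.8]}]' --fingers 0

```text
time: 1.15
tool_pos: [0.4432, 0.0834, 0.2834]
ee_rot: [-1.571, -0.0, 1.676]
wrist_force: [0.7, 0.2, -0.3]
width: 0.094
```

>>> step_arm --commands '[{"xyz": [0.02, -0.035, 0], "twist": [0, 0, 0]}, {"xyz": [0.04, -0.07, 0], "twist": [0, 0, 0]}, {"xyz": [0.054, -0.1, 0], "twist": [0, 0, 0]}, {"xyz": [0.059, -0.113, 0], "twist": [0, 0, 0]}, {"xyz": [0.059, -0.113, 0], "twist": [0, 0, 0]}, {"xyz": [0.059, -0.113, 0], "twist": [0, 0, 0]}]'

```text
time: 1.65
tool_pos: [0.5015, -0.0274, 0.2831]
ee_rot: [-1.57, -0.001, 1.675]
wrist_force: [-0.4, 0.6, -0.0]
width: 0.0941
```

```bash
cat > snap.py <<'E'
import sys
from bench import robot
import cv2,numpy as np
o=robot.get_obs();print({k:np.round(o[k],4) for k in('time','tool_pos','ee_rot','wrist_force','width','joint_positions')})
t=sys.argv[1]
for n in sys.argv[2:]:
    c=robot.camera_info(n);p,d=robot.snapshot(n)
    np.savez(f"pics/{n}{t}.npz",p=p,d=d,**c)
    cv2.imwrite(f"pics/{n}{t}.png",p[:,:,::-1])
E
python3 snap.py 1 wrist
```

```text
{'time': np.float64(1.65), 'tool_pos': array([ 0.5015, -0.0274,  0.2831]), 'ee_rot': array([-1.5696e+00, -1.4000e-03,  1.6753e+00]), 'wrist_force': array([-0.4354,  0.6202, -0.0135]), 'width': np.float64(0.0941), 'joint_positions': array([-1.6820e-01, -2.1700e-02,  1.3462e+00,  1.1000e-03,  1.8187e+00,
       -1.8432e+00])}
```

View pics/wrist1.png

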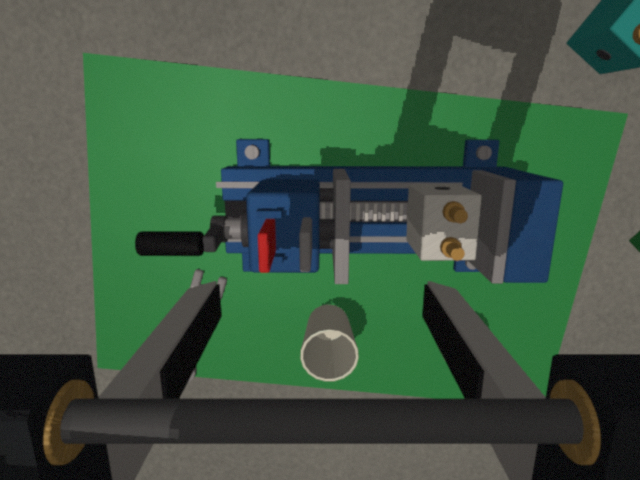

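The wrist view shows the lever at (266,245), post at (306,243), handle at (172,243), moving jaw at (342,225), block at (445,222) and fixed jaw at (495,225). Next I measure them with wrist depth.

```bash
cat > meas.py <<'E'
from h import *
import sys
f=np.load(f'pics/{sys.argv[1]}.npz');W=cloud(f);p=f['p'];hsv=cv2.cvtColor(p,cv2.COLOR_RGB2HSV)
H,S,V=[hsv[...,i].astype(int) for i in range(3)]
th=np.radians(6.0);O=np.array([.5107,-.009])
vx=np.array([np.cos(th),np.sin(th)]);vy=np.array([-np.sin(th),np.cos(th)])
D=W[...,:2]-O;a=D@vx;b=D@vy;zz=W[...,2]
row=np.mgrid[:480,:640][0]
roi=(f['d']>0)&(abs(a)<.08)&(b>-.22)&(b<.2)&((row<275)|('wrist' not in sys.argv[1]))
blue=roi&(H>100)&(H<130)&(S>110)
red=roi&((H<6)|(H>174))&(S>140)&(zz>.12)
def st(k,m):
    if m.sum()<8: print(k,m.sum());return
    q=lambda t:np.percentile(t[m],[2,50,98]).round(4)
    print(k,m.sum(),'a',q(a),'b',q(b),'z',q(zz))
st('bed',blue&(abs(zz-.03)<.006)); st('fixtop',blue&(abs(zz-.117)<.008)&(b>.12));st('headtop',blue&(abs(zz-.119)<.008)&(b<.02))
r=blue&(abs(zz-.117)<.008)&(b>.12); print(cv2.minAreaRect(W[r][:,:2].astype(np.float32)))
r=blue&(abs(zz-.03)<.006); print(cv2.minAreaRect(W[r][:,:2].astype(np.float32)))
st('red',red);st('redtop',red&(zz>.164))
st('posttop',roi&(S<60)&(zz>.162)&(zz<.18)&(b<0)&(b>-.1)&~red)
st('handle',roi&(V<60)&(zz>.04)&(b<-.1))
g=roi&(S<60)&(zz>.106)&(zz<.125)
st('mjaw',g&(b>-.04)&(b<.06));st('fjaw',g&(b>.1))
st('block',roi&(S<60)&(abs(zz-.097)<.006)&(b>.02)&(b<.14))
E
python3 meas.py wrist1; echo; python3 meas.py scene0;echo; python3 meas.py side0
```

```text
bed 5690 a [-0.0474 -0.0358  0.0399] b [-0.1138  0.0335  0.1329] z [0.0272 0.0305 0.0323]
fixtop 4262 a [-0.0459 -0.0084  0.0329] b [0.1429 0.1605 0.1785] z [0.1135 0.1153 0.1169]
headtop 3845 a [-0.0372 -0.0128  0.0289] b [-0.077  -0.0456 -0.0198] z [0.1155 0.1194 0.1213]
((0.48773884773254395, 0.15045399963855743), (0.08193530142307281, 0.03831566125154495), 6.178067684173584)
((0.5044878721237183, 0.01955704391002655), (0.08896277099847794, 0.2927255630493164), 5.992414951324463)
red 731 a [-0.0176 -0.0064  0.01  ] b [-0.0608 -0.0558 -0.0537] z [0.1306 0.1713 0.1736]
redtop 471 a [-0.0174 -0.0043  0.0104] b [-0.0609 -0.0569 -0.0537] z [0.165  0.1722 0.1738]
posttop 465 a [-0.0174 -0.0043  0.0113] b [-0.032  -0.028  -0.0244] z [0.1645 0.1702 0.1718]
handle 2048 a [-0.0124 -0.0024  0.009 ] b [-0.1587 -0.1267 -0.1004] z [0.1073 0.1427 0.1461]
mjaw 1679 a [-0.047  -0.0064  0.032 ] b [-0.0166 -0.0004  0.0065] z [0.107  0.1173 0.1189]
fjaw 1594 a [-0.046  -0.008   0.0335] b [0.1308 0.1344 0.1416] z [0.1066 0.115  0.1167]
block 3545 a [-0.0388 -0.0042  0.0286] b [0.072  0.0986 0.1318] z 
[... 1551 characters left out ...]
034729), (0.08983444422483444, 0.26240554451942444), 6.348973274230957)
red 375 a [-0.0155 -0.0024  0.0112] b [-0.0655 -0.0622 -0.0569] z [0.1222 0.1493 0.1714]
redtop 82 a [-0.0153 -0.0029  0.0106] b [-0.0645 -0.0614 -0.0549] z [0.1643 0.1695 0.1728]
posttop 91 a [-0.0169 -0.0024  0.012 ] b [-0.0354 -0.0322 -0.0264] z [0.1623 0.1677 0.1703]
handle 422 a [-0.0128 -0.0033  0.0082] b [-0.1627 -0.1327 -0.1071] z [0.092  0.1386 0.1454]
mjaw 215 a [-0.0468 -0.0247  0.0412] b [-0.0333 -0.0045  0.0061] z [0.1067 0.1146 0.1224]
fjaw 258 a [-0.0464 -0.0037  0.0407] b [0.1278 0.1323 0.1736] z [0.1062 0.1124 0.1164]
block 476 a [-0.0442 -0.0053  0.0371] b [0.0699 0.0965 0.134 ] z [0.0915 0.0969 0.1021]
```

The lever looks already tilted about 0.1 rad, because the span at the top is about 37 mm. I'll aim at the squeezed centre, b=-0.042.

>>> step_arm --commands '[{"xyz": [0.005, -0.012, 0], "twist": [0, 0, 0]}, {"xyz": [0.0106, -0.0237, 0], "twist": [0, 0, 0]}, {"xyz": [0.0106, -0.0237, -0.03], "twist": [0, 0, 0]}, {"xyz": [0.0106, -0.0237, -0.06], "twist": [0, 0, 0]}, {"xyz": [0.0106, -0.0237, -0.08], "twist": [0, 0, 0]}, {"xyz": [0.0106, -0.0237, -0.09], "twist": [0, 0, 0]}, {"xyz": [0.0106, -0.0237, -0.09], "twist": [0, 0, 0]}, {"xyz": [0.0106, -0.0237, -0.09], "twist": [0, 0, 0]}]'

```text
time: 2.37
tool_pos: [0.5126, -0.0513, 0.194]
ee_rot: [-1.571, 0.0, 1.677]
wrist_force: [-0.5, 0.7, 0.6]
width: 0.0942
```

```bash
python3 snap.py 2 wrist
```

```text
{'time': np.float64(2.3667), 'tool_pos': array([ 0.5126, -0.0513,  0.194 ]), 'ee_rot': array([-1.5711e+00,  1.0000e-04,  1.6767e+00]), 'wrist_force': array([-0.4561,  0.7093,  0.6369]), 'width': np.float64(0.0942), 'joint_positions': array([-0.2098,  0.0139,  1.4857,  0.    ,  1.6416, -1.8865])}
```

View pics/wrist2.png

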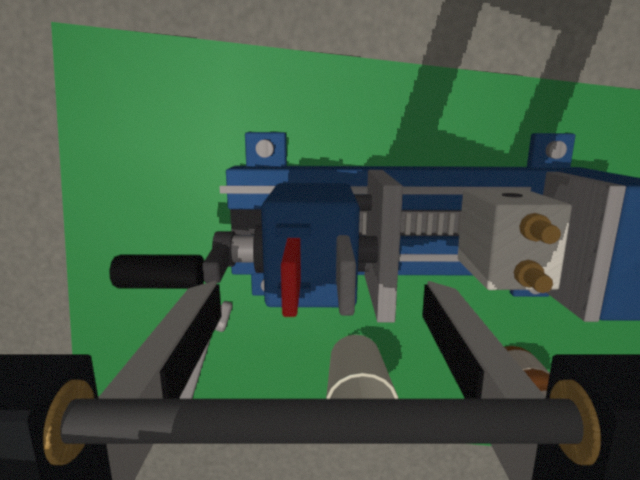

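>>> step_arm --commands '[{"xyz": [0, 0, 0], "twist": [0, 0, 0]}, {"xyz": [0, 0, 0], "twist": [0, 0, 0]}, {"xyz": [0, 0, 0], "twist": [0, 0, 0]}, {"xyz": [0, 0, -0.01], "twist": [0, 0, 0]}, {"xyz": [0, 0, -0.02], "twist": [0, 0, 0]}]' --fingers 75

```text
time: 2.83
tool_pos: [0.513, -0.0514, 0.1738]
ee_rot: [-1.573, 0.001, 1.676]
wrist_force: [1.4, 0.8, -0.8]
width: 0.0673
```

>>> step_arm --commands '[{"xyz": [0, 0, -0.012], "twist": [0, 0, 0]}, {"xyz": [0, 0, -0.024], "twist": [0, 0, 0]}, {"xyz": [0, 0, -0.033], "twist": [0, 0, 0]}, {"xyz": [0, 0, -0.033], "twist": [0, 0, 0]}, {"xyz": [0, 0, -0.033], "twist": [0, 0, 0]}]'

```text
time: 3.25
tool_pos: [0.5117, -0.0512, 0.1392]
ee_rot: [-1.568, -0.001, 1.676]
wrist_force: [-0.0, -0.4, 0.3]
width: 0.0668
```

>>> step_arm --commands '[{"xyz": [0, 0, 0], "twist": [0, 0, 0]}, {"xyz": [0, 0, 0], "twist": [0, 0, 0]}, {"xyz": [0, 0, 0], "twist": [0, 0, 0]}, {"xyz": [0, 0, 0], "twist": [0, 0, 0]}, {"xyz": [0, 0, 0], "twist": [0, 0, 0]}, {"xyz": [0, 0, 0], "twist": [0, 0, 0]}]' --fingers 200

```text
time: 3.75
tool_pos: [0.5128, -0.0522, 0.1411]
ee_rot: [-1.572, 0.002, 1.676]
wrist_force: [-0.5, -1.7, 0.7]
width: 0.0354
```

```bash
python3 snap.py 3 wrist scene
```

```text
{'time': np.float64(3.75), 'tool_pos': array([ 0.5128, -0.0522,  0.1411]), 'ee_rot': array([-1.5721,  0.0022,  1.6759]), 'wrist_force': array([-0.4813, -1.6953,  0.7133]), 'width': np.float64(0.0354), 'joint_positions': array([-2.1030e-01,  3.4900e-02,  1.5697e+00, -1.7000e-03,  1.5351e+00,
       -1.8861e+00])}
```

View pics/wrist3.png

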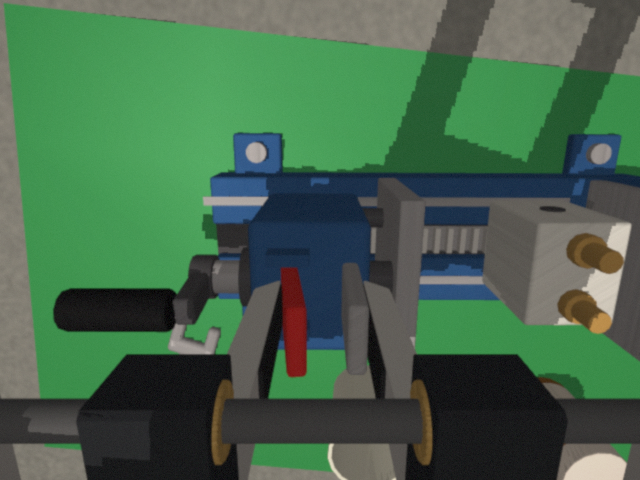

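The fingers straddle lever (292,320) and post (352,320). I'll close fully and confirm the squeeze.

>>> step_arm --commands '[{"xyz": [0, 0, 0], "twist": [0, 0, 0]}, {"xyz": [0, 0, 0], "twist": [0, 0, 0]}, {"xyz": [0, 0, 0], "twist": [0, 0, 0]}]' --fingers 255

```text
time: 4.1
tool_pos: [0.5128, -0.0519, 0.1411]
ee_rot: [-1.572, 0.002, 1.676]
wrist_force: [0.4, -2.0, 3.2]
width: 0.0353
```

```bash
python3 snap.py 4 scene side; python3 - <<'E'
import cv2,numpy as np
a=cv2.imread('pics/scene4.png')[180:310,170:390];b=cv2.imread('pics/side4.png')[200:370,240:400]
cv2.imwrite('pics/c4.png',np.hstack([cv2.resize(a,(520,307),interpolation=2),cv2.resize(b,(280,307),interpolation=2)]))
E
```

```text
{'time': np.float64(4.1), 'tool_pos': array([ 0.5128, -0.0519,  0.1411]), 'ee_rot': array([-1.572e+00,  1.600e-03,  1.676e+00]), 'wrist_force': array([ 0.3676, -2.0292,  3.1692]), 'width': np.float64(0.0353), 'joint_positions': array([-2.1020e-01,  3.5000e-02,  1.5697e+00, -1.2000e-03,  1.5353e+00,
       -1.8862e+00])}
```

View pics/c4.png

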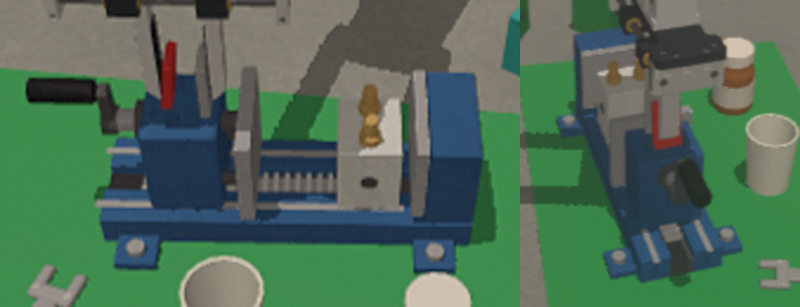

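>>> step_arm --commands '[{"xyz": [-0.0002, 0.002, 0], "twist": [0, 0, 0]}, {"xyz": [-0.0005, 0.005, 0], "twist": [0, 0, 0]}, {"xyz": [-0.0009, 0.009, 0], "twist": [0, 0, 0]}, {"xyz": [-0.0014, 0.013, 0], "twist": [0, 0, 0]}, {"xyz": [-0.0018, 0.017, 0], "twist": [0, 0, 0]}, {"xyz": [-0.0021, 0.02, 0], "twist": [0, 0, 0]}]'

```text
time: 4.7
tool_pos: [0.5106, -0.0306, 0.1411]
ee_rot: [-1.572, -0.0, 1.677]
wrist_force: [0.9, -2.4, 6.1]
width: 0.0354
```

>>> step_arm --commands '[{"xyz": [-0.0004, 0.004, 0], "twist": [0, 0, 0]}, {"xyz": [-0.0008, 0.008, 0], "twist": [0, 0, 0]}, {"xyz": [-0.0013, 0.012, 0], "twist": [0, 0, 0]}, {"xyz": [-0.0017, 0.016, 0], "twist": [0, 0, 0]}, {"xyz": [-0.0021, 0.02, 0], "twist": [0, 0, 0]}, {"xyz": [-0.0025, 0.024, 0], "twist": [0, 0, 0]}, {"xyz": [-0.0029, 0.028, 0], "twist": [0, 0, 0]}, {"xyz": [-0.0033, 0.032, 0], "twist": [0, 0, 0]}, {"xyz": [-0.0036, 0.034, 0], "twist": [0, 0, 0]}, {"xyz": [-0.0037, 0.035, 0], "twist": [0, 0, 0]}]'

```text
time: 5.53
tool_pos: [0.5071, 0.0046, 0.1411]
ee_rot: [-1.573, -0.0, 1.677]
wrist_force: [2.6, -2.7, 4.9]
width: 0.0353
```

```bash
python3 snap.py 5 scene; python3 meas.py scene5 | egrep 'jaw|block|red|post'; python3 - <<'E'
import cv2,numpy as np
a=cv2.imread('pics/scene5.png')[180:310,190:390]
cv2.imwrite('pics/c5.png',cv2.resize(a,None,fx=3.5,fy=3.5,interpolation=2))
E
```

```text
{'time': np.float64(5.5333), 'tool_pos': array([0.5071, 0.0046, 0.1411]), 'ee_rot': array([-1.5726e+00, -2.0000e-04,  1.6770e+00]), 'wrist_force': array([ 2.6328, -2.7009,  4.8886]), 'width': np.float64(0.0353), 'joint_positions': array([-1.0310e-01,  1.6200e-02,  1.5889e+00,  6.0000e-04,  1.5347e+00,
       -1.7802e+00])}
red 124 a [-0.013   0.0123  0.0152] b [-0.0046  0.0025  0.0067] z [0.1316 0.1608 0.1723]
redtop 55 a [-0.0141  0.0041  0.015 ] b [0.0003 0.0036 0.0069] z [0.1659 0.1704 0.1724]
posttop 60 a [-0.0092  0.0066  0.0084] b [-0.0155 -0.0089 -0.0037] z [0.1626 0.1702 0.1797]
mjaw 301 a [-0.0421  0.0035  0.0443] b [-0.0378  0.0529  0.0599] z [0.1065 0.1157 0.1209]
fjaw 229 a [-0.0443  0.0043  0.0446] b [0.1305 0.1352 0.1403] z [0.1072 0.114  0.1162]
block 610 a [-0.0301  0.0084  0.0443] b [0.0462 0.094  0.1345] z [0.0919 0.0969 0.1017]
```

View pics/c5.png

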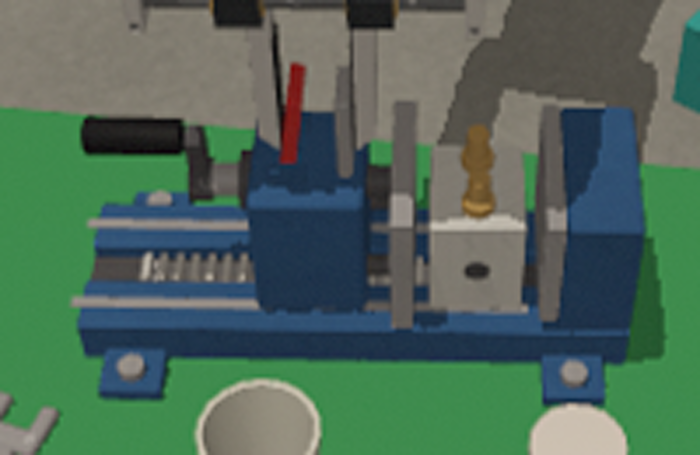

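>>> step_arm --commands '[{"xyz": [-0.0002, 0.002, 0], "twist": [0, 0, 0]}, {"xyz": [-0.0004, 0.004, 0], "twist": [0, 0, 0]}, {"xyz": [-0.0006, 0.006, 0], "twist": [0, 0, 0]}, {"xyz": [-0.0008, 0.008, 0], "twist": [0, 0, 0]}, {"xyz": [-0.001, 0.0095, 0], "twist": [0, 0, 0]}, {"xyz": [-0.0011, 0.011, 0], "twist": [0, 0, 0]}, {"xyz": [-0.0013, 0.0125, 0], "twist": [0, 0, 0]}, {"xyz": [-0.0015, 0.014, 0], "twist": [0, 0, 0]}, {"xyz": [-0.0016, 0.015, 0], "twist": [0, 0, 0]}]'

```text
time: 6.33
tool_pos: [0.5057, 0.018, 0.1411]
ee_rot: [-1.573, 0.002, 1.676]
wrist_force: [3.0, -4.8, 5.5]
width: 0.0353
```

>>> step_arm --commands '[{"xyz": [-0.0001, 0.001, 0], "twist": [0, 0, 0]}, {"xyz": [-0.0002, 0.002, 0], "twist": [0, 0, 0]}, {"xyz": [-0.0003, 0.003, 0], "twist": [0, 0, 0]}]'

```text
time: 6.58
tool_pos: [0.5054, 0.0209, 0.1411]
ee_rot: [-1.573, 0.003, 1.676]
wrist_force: [2.6, -5.5, 5.2]
width: 0.0354
```

>>> step_arm --commands '[{"xyz": [-0.0001, 0.001, 0], "twist": [0, 0, 0]}, {"xyz": [-0.0002, 0.002, 0], "twist": [0, 0, 0]}]'

```text
time: 6.75
tool_pos: [0.5053, 0.0221, 0.1411]
ee_rot: [-1.573, 0.004, 1.676]
wrist_force: [3.3, -10.1, 3.3]
width: 0.0353
```

>>> step_arm --commands '[{"xyz": [-0.0001, 0.0008, 0], "twist": [0, 0, 0]}, {"xyz": [-0.0001, 0.001, 0], "twist": [0, 0, 0]}]'

```text
time: 6.92
tool_pos: [0.5052, 0.0222, 0.1412]
ee_rot: [-1.573, 0.006, 1.675]
wrist_force: [2.3, -11.3, 3.8]
width: 0.0352
```

Motion has stopped and the force has doubled, so the manifold has probably reached the fixed jaw. I'll check.

```bash
python3 snap.py 6 scene; python3 meas.py scene6 | egrep 'jaw|block|red|post'; python3 - <<'E'
import cv2,numpy as np
a=cv2.imread('pics/scene6.png')[180:310,190:390]
cv2.imwrite('pics/c6.png',cv2.resize(a,None,fx=3.5,fy=3.5,interpolation=2))
E
```

```text
{'time': np.float64(6.9167), 'tool_pos': array([0.5052, 0.0222, 0.1412]), 'ee_rot': array([-1.5725,  0.0061,  1.6752]), 'wrist_force': array([  2.3421, -11.3271,   3.8485]), 'width': np.float64(0.0352), 'joint_positions': array([-0.0644,  0.0129,  1.5922, -0.0058,  1.5338, -1.7394])}
red 130 a [-0.0121  0.0117  0.0146] b [0.013  0.0195 0.0245] z [0.1295 0.1592 0.1717]
redtop 57 a [-0.0121  0.0025  0.0143] b [0.0179 0.0214 0.0246] z [0.1647 0.1702 0.1722]
posttop 0
mjaw 147 a [-0.0339  0.0043  0.0135] b [-0.0354 -0.0125  0.0589] z [0.1062 0.1114 0.1247]
fjaw 230 a [-0.0447  0.0035  0.044 ] b [0.1305 0.1352 0.1794] z [0.1077 0.1138 0.1162]
block 614 a [-0.0302  0.0085  0.0443] b [0.0627 0.1011 0.1348] z [0.0919 0.0972 0.1016]
```

View pics/c6.png

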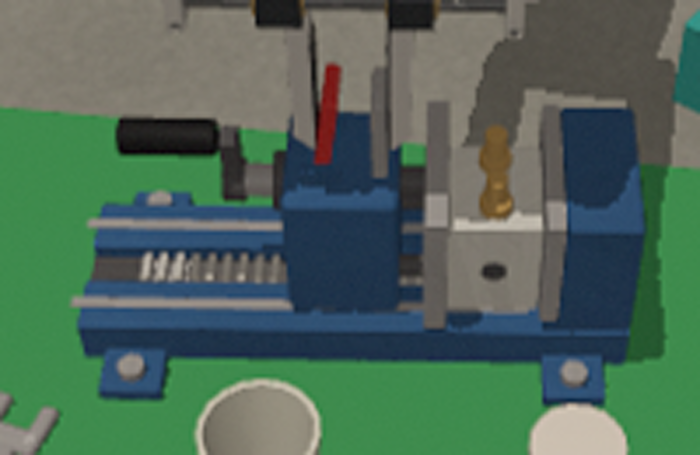

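The block is touching both jaws. I'll let go.

>>> step_arm --commands '[{"xyz": [0, 0, 0], "twist": [0, 0, 0]}, {"xyz": [0, 0, 0], "twist": [0, 0, 0]}, {"xyz": [0, 0, 0], "twist": [0, 0, 0]}, {"xyz": [0, 0, 0], "twist": [0, 0, 0]}, {"xyz": [0, 0, 0], "twist": [0, 0, 0]}]' --fingers 85

```text
time: 7.38
tool_pos: [0.5031, 0.0261, 0.1391]
ee_rot: [-1.568, -0.003, 1.677]
wrist_force: [-0.7, -0.6, 0.4]
width: 0.0619
```

>>> step_arm --commands '[{"xyz": [0, 0, 0.02], "twist": [0, 0, 0]}, {"xyz": [0, 0, 0.045], "twist": [0, 0, 0]}, {"xyz": [0, 0, 0.075], "twist": [0, 0, 0]}, {"xyz": [0, 0, 0.105], "twist": [0, 0, 0]}, {"xyz": [0, 0, 0.13], "twist": [0, 0, 0]}, {"xyz": [0, 0, 0.14], "twist": [0, 0, 0]}, {"xyz": [0, 0, 0.14], "twist": [0, 0, 0]}, {"xyz": [0, 0, 0.14], "twist": [0, 0, 0]}]'

```text
time: 8.05
tool_pos: [0.5041, 0.0251, 0.2794]
ee_rot: [-1.569, -0.001, 1.677]
wrist_force: [-0.8, -0.8, 0.3]
width: 0.0626
```

```bash
python3 snap.py 7 scene side wrist; for i in scene7 side7 wrist7; do echo $i; python3 meas.py $i | egrep 'head|jaw|block|red|post|handle'; done; python3 - <<'E'
import cv2,numpy as np
a=cv2.imread('pics/scene7.png')[180:310,190:390]
cv2.imwrite('pics/c7.png',cv2.resize(a,None,fx=3.5,fy=3.5,interpolation=2))
E
```

```text
{'time': np.float64(8.05), 'tool_pos': array([0.5041, 0.0251, 0.2794]), 'ee_rot': array([-1.5695e+00, -1.0000e-03,  1.6768e+00]), 'wrist_force': array([-0.821 , -0.8024,  0.2828]), 'width': np.float64(0.0626), 'joint_positions': array([-6.3000e-02, -1.6500e-02,  1.3483e+00,  8.0000e-04,  1.8113e+00,
       -1.7397e+00])}
scene7
headtop 260 a [-0.0297  0.02    0.0346] b [-0.004   0.004   0.0188] z [0.1124 0.1181 0.1256]
red 132 a [-0.0126  0.0122  0.0155] b [0.0126 0.0167 0.0202] z [0.1309 0.1626 0.1729]
redtop 61 a [-0.0141  0.0042  0.0155] b [0.0133 0.0169 0.0201] z [0.1651 0.1709 0.1732]
posttop 0
handle 0
mjaw 149 a [-0.0344  0.0043  0.0137] b [-0.0356 -0.0125  0.0588] z [0.1064 0.1113 0.1239]
fjaw 236 a [-0.0442  0.002   0.0441] b [0.1305 0.1354 0.1798] z [0.1074 0.114  0.1164]
block 617 a [-0.0296  0.0085  0.0444] b [0.0627 0.1011 0.1346] z [0.0918 0.097  0.1021]
side7
headtop 275 a [-0.0363 -0.0103  0.03  ] b [-0.0064  0.0023  0.0182] z [0.1117 0.1178 0.1235]
red 351 a [-0.0161 -0.0024  0.0115] b [0.009  0.0126 0.0177] z [0.1225 0.1484 0.1719]
redtop 67 a [-0.0162 -0.0025  0.01
[... 196 characters left out ...]
 b [0.1283 0.1333 0.1793] z [0.1064 0.113  0.1165]
block 185 a [-0.0469 -0.0318  0.0411] b [0.0463 0.1256 0.1358] z [0.0919 0.0973 0.1029]
wrist7
headtop 1428 a [-0.037  -0.0119  0.0284] b [-0.0032  0.004   0.0185] z [0.1158 0.1194 0.1213]
red 550 a [-0.0174 -0.0074  0.0103] b [0.0144 0.018  0.0215] z [0.1326 0.1721 0.1737]
redtop 450 a [-0.0173 -0.0043  0.0105] b [0.0145 0.018  0.0215] z [0.1671 0.1723 0.1737]
posttop 0
handle 0
mjaw 812 a [-0.0164 -0.0052  0.0084] b [-0.0347 -0.0164  0.0589] z [0.1063 0.11   0.1234]
fjaw 1564 a [-0.0461 -0.0062  0.0379] b [0.1311 0.135  0.1412] z [0.1071 0.1152 0.1169]
block 3281 a [-0.0423 -0.0044  0.0283] b [0.0694 0.1091 0.1316] z [0.0936 0.0985 0.1017]
```

View pics/c7.png

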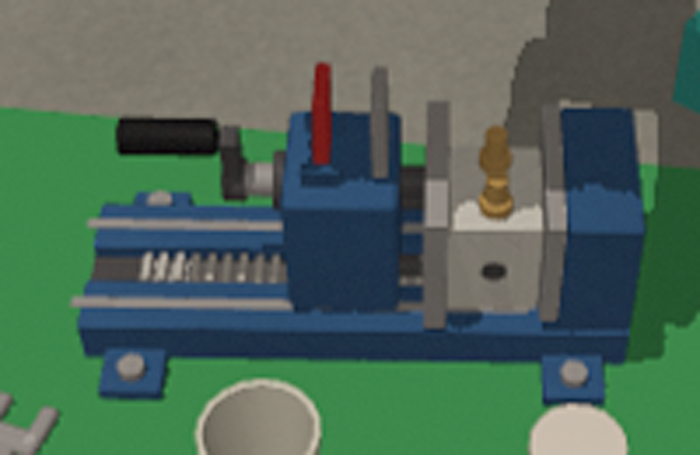

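View pics/wrist7.png

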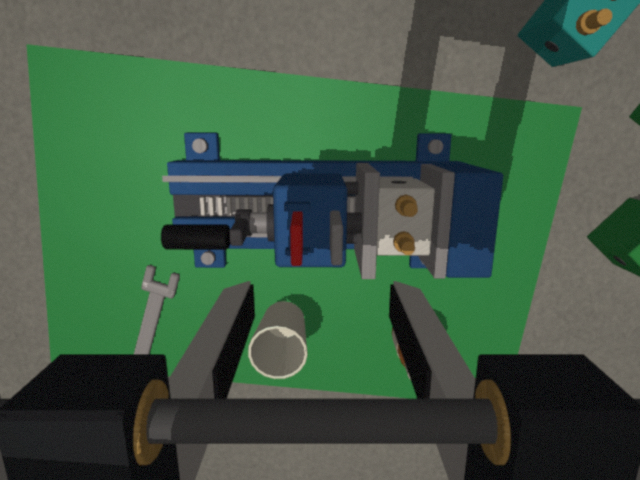

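```bash
cat >> meas.py <<'E'
post=roi&(S<70)&(zz>.130)&(zz<.18)&(abs(a)<.03)&~red&(b<.055)
print('--')
st('POST',post&(zz>.163)&(b>.02)) if sys.argv[1][-1]>'6' else st('POST',post&(zz>.163))
st('HANDLE',roi&(V<60)&(zz>.03)&(zz<.155)&(b<-.02)&(b>-.2))
mm=roi&(V<50)&(S<90)&(zz>.03)&(zz<.155)&(b<-.03)&(b>-.2)
st('HANDLE2',mm)
st('MJAW',roi&(S<70)&(zz>.112)&(zz<.122)&(b>.055)&(b<.1))
st('BLOCK',roi&(S<70)&(abs(zz-.098)<.003)&(b>.07)&(b<.135)&(abs(a)<.025))
if red.sum()>30:
    P=np.polyfit(zz[red],b[red],1);print('red slope',P)
E
for i in side0 side7 wrist1 wrist7 scene0 scene7; do echo $i; python3 meas.py $i | sed -n '/--/,$p'; done
```

```text
side0
--
POST 82 a [-0.0167 -0.0026  0.0118] b [-0.0355 -0.0321 -0.0259] z [0.1634 0.168  0.1703]
HANDLE 482 a [-0.0178 -0.0038  0.0089] b [-0.1627 -0.1265 -0.0773] z [0.0887 0.1362 0.1453]
HANDLE2 293 a [-0.0089 -0.002   0.0075] b [-0.1628 -0.1447 -0.1128] z [0.1249 0.1414 0.1456]
MJAW 3
BLOCK 247 a [-0.0244  0.0009  0.0236] b [0.071  0.0873 0.1325] z [0.0953 0.0973 0.1004]
red slope [ 0.03713221 -0.06757424]
side7
--
POST 72 a [-0.0169 -0.0039  0.0122] b [0.0394 0.0425 0.0481] z [0.1633 0.1673 0.1713]
HANDLE 368 a [-0.0127 -0.003   0.0087] b [-0.089  -0.0584 -0.0317] z [0.0932 0.1379 0.1449]
HANDLE2 244 a [-0.0084 -0.0017  0.0079] b [-0.0892 -0.0703 -0.0399] z [0.1282 0.1413 0.145 ]
MJAW 121 a [-0.0464 -0.023   0.0409] b [0.0656 0.0713 0.0806] z [0.1126 0.116  0.118 ]
BLOCK 45 a [-0.0243 -0.0034  0.0044] b [0.1068 0.1259 0.1347] z [0.0953 0.0978 0.1007]
red slope [0.03716783 0.00719268]
wrist1
--
POST 466 a [-0.0173 -0.0042  0.0113] b [-0.0322 -0.028  -0.0244] z [0.1651 0.1702 0.1718]
HANDLE 3517 a [-0.0378 -0.0066  0.0091] b [-0.1576 -0.1045 -0.0216] z [0.0316 0.1359 0.146 ]
HANDL
[... 922 characters left out ...]
-0.0029  0.0073  0.0119] b [-0.1592 -0.1281 -0.101 ] z [0.1015 0.1398 0.145 ]
MJAW 0
BLOCK 390 a [-0.0236  0.0013  0.0239] b [0.0719 0.0929 0.1204] z [0.0954 0.0973 0.0996]
red slope [-0.0307     -0.05268103]
scene7
--
POST 69 a [-0.014   0.0019  0.0143] b [0.0415 0.0453 0.0491] z [0.1637 0.1688 0.1712]
HANDLE 376 a [-0.0021  0.0076  0.0123] b [-0.0856 -0.0538 -0.0269] z [0.101  0.1392 0.1448]
HANDLE2 307 a [-0.0021  0.0073  0.0123] b [-0.0856 -0.057  -0.0312] z [0.1022 0.1409 0.1449]
MJAW 235 a [-0.0436  0.0033  0.0443] b [0.0687 0.0739 0.0792] z [0.1137 0.116  0.1183]
BLOCK 390 a [-0.0241  0.0009  0.0245] b [0.0811 0.1029 0.1299] z [0.0954 0.0971 0.0993]
red slope [ 0.12671592 -0.0032237 ]
```

```bash
cat > tilt.py <<'E'
import sys,io,contextlib
n=sys.argv[1]
with contextlib.redirect_stdout(io.StringIO()): exec(open('meas.py').read())
for k,m in (('red',red),('post',roi&(S<70)&~red&(abs(a)<.03)&((b>-.045)&(b<-.01) if n[-1] in '01' else (b>.03)&(b<.056)))):
    for lo in np.arange(.122,.174,.008):
        q=m&(zz>lo)&(zz<lo+.008)&((a>.006) if 'scene' in n else True)
        if q.sum()>4: print(n,k,round(lo+.004,3),q.sum(),np.percentile(b[q],[10,50,90]).round(4))
E
for i in scene0 scene6 scene7 side0 side7; do python3 tilt.py $i; done
```

```text
scene0 red 0.134 16 [-0.0618 -0.0582 -0.0553]
scene0 red 0.142 18 [-0.0613 -0.0581 -0.0552]
scene0 red 0.15 14 [-0.0618 -0.059  -0.0555]
scene0 red 0.158 17 [-0.0606 -0.0576 -0.055 ]
scene0 red 0.166 20 [-0.0605 -0.0571 -0.0547]
scene0 red 0.174 14 [-0.0617 -0.0589 -0.0559]
scene0 post 0.126 15 [-0.0314 -0.0281 -0.0255]
scene0 post 0.134 15 [-0.0324 -0.0287 -0.0256]
scene0 post 0.142 17 [-0.0317 -0.0283 -0.0253]
scene0 post 0.15 16 [-0.0328 -0.0292 -0.0261]
scene0 post 0.158 17 [-0.0318 -0.0284 -0.0255]
scene0 post 0.166 26 [-0.0317 -0.0283 -0.0259]
scene6 red 0.134 13 [0.0131 0.0169 0.0202]
scene6 red 0.142 14 [0.0154 0.0182 0.0207]
scene6 red 0.15 15 [0.0157 0.0178 0.0212]
scene6 red 0.158 14 [0.0178 0.0197 0.0231]
scene6 red 0.166 18 [0.0183 0.0216 0.0235]
scene6 red 0.174 8 [0.0193 0.0208 0.0223]
scene6 post 0.126 17 [0.0415 0.0451 0.0486]
scene6 post 0.134 16 [0.0424 0.0452 0.0487]
scene6 post 0.142 26 [0.0418 0.0479 0.0557]
scene6 post 0.15 25 [0.0427 0.0472 0.054 ]
scene6 post 0.158 23 [0.0425 0.0489 0.0558]
scene6 post 0.166 36 [0.0423 0.0473 0.0541]
scene6 post 0.174 12 [0.0
[... 1064 characters left out ...]
 -0.033  -0.031 ]
side0 post 0.166 85 [-0.0342 -0.0321 -0.0279]
side0 post 0.174 7 [-0.0346 -0.0322 -0.0296]
side7 red 0.126 48 [0.0098 0.0116 0.0144]
side7 red 0.134 51 [0.0099 0.0118 0.0136]
side7 red 0.142 56 [0.0103 0.0127 0.0142]
side7 red 0.15 51 [0.0106 0.0126 0.0146]
side7 red 0.158 55 [0.0106 0.0128 0.0156]
side7 red 0.166 57 [0.0107 0.0134 0.016 ]
side7 red 0.174 27 [0.0111 0.0131 0.0175]
side7 post 0.126 14 [0.0412 0.043  0.0446]
side7 post 0.134 13 [0.0405 0.0427 0.0453]
side7 post 0.142 14 [0.0399 0.0425 0.0454]
side7 post 0.15 15 [0.0404 0.0428 0.0445]
side7 post 0.158 42 [0.0405 0.0423 0.0441]
side7 post 0.166 75 [0.0404 0.0425 0.0466]
side7 post 0.174 6 [0.0392 0.0422 0.0456]
```

The lever has sprung back to near upright. Next I turn the gripper 90° and go above the handle.

>>> step_arm --commands '[{"xyz": [0.0, -0.01, 0], "twist": [0, 0, -7]}, {"xyz": [0.002, -0.02, 0], "twist": [0, 0, -14]}, {"xyz": [0.004, -0.03, 0], "twist": [0, 0, -21]}, {"xyz": [0.005, -0.04, 0], "twist": [0, 0, -28]}, {"xyz": [0.006, -0.05, 0], "twist": [0, 0, -35]}, {"xyz": [0.007, -0.06, 0], "twist": [0, 0, -42]}, {"xyz": [0.008, -0.07, 0], "twist": [0, 0, -49]}, {"xyz": [0.009, -0.08, 0], "twist": [0, 0, -56]}, {"xyz": [0.0105, -0.09, 0], "twist": [0, 0, -63]}, {"xyz": [0.0117, -0.097, 0], "twist": [0, 0, -70]}, {"xyz": [0.0117, -0.097, 0], "twist": [0, 0, -77]}, {"xyz": [0.0117, -0.097, 0], "twist": [0, 0, -84]}]'

```text
time: 9.2
tool_pos: [0.5154, -0.0726, 0.2782]
ee_rot: [-1.569, 0.004, 0.203]
wrist_force: [0.1, 0.7, -0.8]
width: 0.0627
```

>>> step_arm --commands '[{"xyz": [0, 0, -0.02], "twist": [0, 0, -6]}, {"xyz": [0, 0, -0.05], "twist": [0, 0, -6]}, {"xyz": [0, 0, -0.07], "twist": [0, 0, -6]}, {"xyz": [0, 0, -0.075], "twist": [0, 0, -6]}, {"xyz": [0, 0, -0.075], "twist": [0, 0, -6]}, {"xyz": [0, 0, -0.075], "twist": [0, 0, -6]}]'

```text
time: 9.7
tool_pos: [0.516, -0.0723, 0.2054]
ee_rot: [-1.57, 0.001, 0.105]
wrist_force: [0.6, -1.0, -0.6]
width: 0.0629
```

```bash
python3 snap.py 8 wrist scene;  python3 meas.py wrist8 | sed -n '/--/,$p'
```

```text
{'time': np.float64(9.7), 'tool_pos': array([ 0.516 , -0.0723,  0.2054]), 'ee_rot': array([-1.5704e+00,  7.0000e-04,  1.0540e-01]), 'wrist_force': array([ 0.6433, -1.0187, -0.565 ]), 'width': np.float64(0.0629), 'joint_positions': array([-2.4810e-01,  2.4800e-02,  1.4521e+00,  1.0000e-04,  1.6654e+00,
       -3.5350e-01])}
--
POST 1308 a [-0.0159 -0.0021  0.012 ] b [0.0421 0.0457 0.0501] z [0.1639 0.1703 0.1718]
HANDLE 2882 a [-0.0138  0.0003  0.0107] b [-0.0692 -0.0431 -0.0247] z [0.0308 0.1416 0.1461]
HANDLE2 1750 a [-0.0112  0.0002  0.0093] b [-0.0694 -0.0507 -0.0306] z [0.1082 0.1433 0.1462]
MJAW 4043 a [-0.0446 -0.0022  0.041 ] b [0.0693 0.0748 0.081 ] z [0.1134 0.1175 0.1191]
BLOCK 225 a [-0.0237  0.0019  0.0239] b [0.0856 0.0866 0.0873] z [0.097  0.0985 0.1002]
red slope [ 0.61446066 -0.08828801]
```

View pics/wrist8.png

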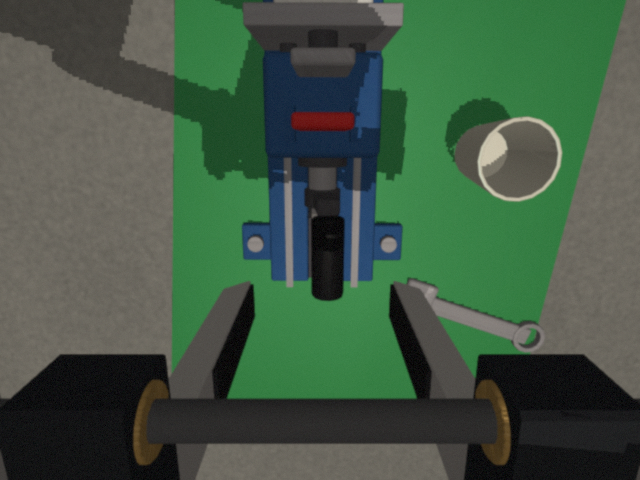

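The handle at (327,258) is between the fingers, and the crank is near the top. I'll descend and grip.

>>> step_arm --commands '[{"xyz": [0.001, 0, -0.025], "twist": [0, 0, 0]}, {"xyz": [0.001, 0, -0.05], "twist": [0, 0, 0]}, {"xyz": [0.001, 0, -0.07], "twist": [0, 0, 0]}, {"xyz": [0.001, 0, -0.081], "twist": [0, 0, 0]}, {"xyz": [0.001, 0, -0.081], "twist": [0, 0, 0]}, {"xyz": [0.001, 0, -0.081], "twist": [0, 0, 0]}]'

```text
time: 10.3
tool_pos: [0.5176, -0.0724, 0.1254]
ee_rot: [-1.571, -0.001, 0.105]
wrist_force: [0.2, -0.1, -0.1]
width: 0.0628
```

>>> step_arm --commands '[{"xyz": [0, 0, 0], "twist": [0, 0, 0]}, {"xyz": [0, 0, 0], "twist": [0, 0, 0]}, {"xyz": [0, 0, 0], "twist": [0, 0, 0]}, {"xyz": [0, 0, 0], "twist": [0, 0, 0]}, {"xyz": [0, 0, 0], "twist": [0, 0, 0]}, {"xyz": [0, 0, 0], "twist": [0, 0, 0]}]' --fingers 255

```text
time: 10.8
tool_pos: [0.5172, -0.0724, 0.1248]
ee_rot: [-1.571, -0.001, 0.105]
wrist_force: [-0.5, -0.8, -0.2]
width: 0.0258
```

```bash
python3 snap.py 9 wrist side; python3 - <<'E'
import cv2,numpy as np
a=cv2.imread('pics/side9.png')[200:370,240:400]
cv2.imwrite('pics/c9.png',cv2.resize(a,None,fx=3.5,fy=3.5,interpolation=2))
E
```

```text
{'time': np.float64(10.8), 'tool_pos': array([ 0.5172, -0.0724,  0.1248]), 'ee_rot': array([-1.571e+00, -6.000e-04,  1.054e-01]), 'wrist_force': array([-0.4503, -0.8482, -0.1954]), 'width': np.float64(0.0258), 'joint_positions': array([-0.2476,  0.0599,  1.5767,  0.    ,  1.5044, -0.353 ])}
```

View pics/c9.png

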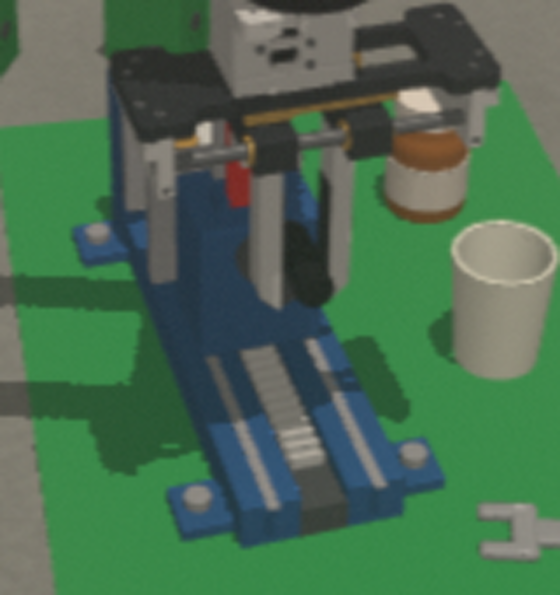

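>>> step_arm --commands '[{"xyz": [0, 0, 0], "twist": [0, 0, 0]}, {"xyz": [0, 0, 0], "twist": [0, 0, 0]}, {"xyz": [0, 0, 0], "twist": [0, 0, 0]}, {"xyz": [0, 0, 0], "twist": [0, 0, 0]}]'

```text
time: 11.23
tool_pos: [0.5178, -0.0723, 0.1249]
ee_rot: [-1.571, -0.002, 0.105]
wrist_force: [4.0, 1.0, 0.0]
width: 0.0196
```

```bash
cat > w.py <<'E'
import numpy as np,sys
from bench import robot
th=np.radians(6);vx=np.array([np.cos(th),np.sin(th),0]);z=np.array([0,0,1]);O=np.array([.5107,-.009,0])
AC,ZC=-.0022,.100
o=robot.get_obs();p=o['tool_pos']-O;a=p@vx;h=o['tool_pos'][2]+.011
ang=np.arctan2(a-AC,h-ZC);f=o['wrist_force'];t=np.cos(ang)*vx-np.sin(ang)*z;r=np.sin(ang)*vx+np.cos(ang)*z
vy=np.array([-np.sin(th),np.cos(th),0])
print('t',o['time'],'ang',ang.round(3),'rad',np.hypot(a-AC,h-ZC).round(4),'Ft',(-f@t).round(2),'Fr',(f@r).round(2),'Fy',(f@vy).round(2),'b',(p@vy).round(4),'w',o['width'].round(4),'tq',o['wrist_torque'].round(2))
if len(sys.argv)>1:
    s,e,n=float(sys.argv[1]),float(sys.argv[2]),int(sys.argv[3])
    for q in np.linspace(s,e,n+1)[1:]:
        d=.035*((np.sin(q)-np.sin(s))*vx+(np.cos(q)-np.cos(s))*z);print(round(q,3),(d).round(4).tolist())
E
python3 w.py .09 0.89 8
```

```text
Traceback (most recent call last):
  File "w.py", line 8, in <module>
    print('t',o['time'],'ang',ang.round(3),'rad',np.hypot(a-AC,h-ZC).round(4),'Ft',(-f@t).round(2),'Fr',(f@r).round(2),'Fy',(f@vy).round(2),'b',(p@vy).round(4),'w',o['width'].round(4),'tq',o['wrist_torque'].round(2))
                                                                                                                                                                    ^^^^^^^^^^^^^^^^
AttributeError: 'float' object has no attribute 'round'
```

```bash
sed -i "s/o\['width'\].round(4)/round(o['width'],4)/" w.py; python3 w.py .09 0.89 8
```

```text
t 11.2333 ang 0.073 rad 0.036 Ft -4.05 Fr 0.3 Fy 0.55 b -0.0637 w 0.0196 tq [ 0.01 -0.7  -0.03]
0.19 [0.0034, 0.0004, -0.0005]
0.29 [0.0068, 0.0007, -0.0013]
0.39 [0.0101, 0.0011, -0.0025]
0.49 [0.0133, 0.0014, -0.004]
0.59 [0.0162, 0.0017, -0.0058]
0.69 [0.019, 0.002, -0.0079]
0.79 [0.0216, 0.0023, -0.0102]
0.89 [0.0239, 0.0025, -0.0128]
```

>>> step_arm --commands '[{"xyz": [0.0034, 0.0004, -0.0005], "twist": [0, 0, 0]}, {"xyz": [0.0068, 0.0007, -0.0013], "twist": [0, 0, 0]}, {"xyz": [0.0101, 0.0011, -0.0025], "twist": [0, 0, 0]}, {"xyz": [0.0133, 0.0014, -0.004], "twist": [0, 0, 0]}, {"xyz": [0.0162, 0.0017, -0.0058], "twist": [0, 0, 0]}, {"xyz": [0.019, 0.002, -0.0079], "twist": [0, 0, 0]}, {"xyz": [0.0216, 0.0023, -0.0102], "twist": [0, 0, 0]}, {"xyz": [0.0239, 0.0025, -0.0128], "twist": [0, 0, 0]}]'

```text
time: 11.9
tool_pos: [0.5416, -0.0719, 0.1137]
ee_rot: [-1.575, -0.001, 0.105]
wrist_force: [0.6, -3.9, 6.6]
width: 0.0189
```

```bash
python3 w.py 0.89 1.49 6
```

```text
t 11.9 ang 0.82 rad 0.0361 Ft 4.71 Fr 4.63 Fy -3.9 b -0.0658 w 0.0189 tq [-0.77 -0.04  0.03]
0.99 [0.0021, 0.0002, -0.0028]
1.09 [0.0038, 0.0004, -0.0058]
1.19 [0.0053, 0.0006, -0.009]
1.29 [0.0064, 0.0007, -0.0123]
1.39 [0.0072, 0.0008, -0.0157]
1.49 [0.0076, 0.0008, -0.0192]
```

>>> step_arm --commands '[{"xyz": [0.0021, -0.0003, -0.0028], "twist": [0, 0, 0]}, {"xyz": [0.0039, -0.0006, -0.0058], "twist": [0, 0, 0]}, {"xyz": [0.0055, -0.0009, -0.009], "twist": [0, 0, 0]}, {"xyz": [0.0066, -0.0013, -0.0123], "twist": [0, 0, 0]}, {"xyz": [0.0074, -0.0017, -0.0157], "twist": [0, 0, 0]}, {"xyz": [0.0078, -0.002, -0.0192], "twist": [0, 0, 0]}]'

```text
time: 12.4
tool_pos: [0.5508, -0.0729, 0.094]
ee_rot: [-1.574, -0.005, 0.105]
wrist_force: [5.5, -1.8, 4.4]
width: 0.0187
```

```bash
python3 w.py 1.49 1.99 5
```

```text
t 12.4 ang 1.429 rad 0.0358 Ft 3.65 Fr 5.85 Fy -2.41 b -0.0678 w 0.0187 tq [-0.4  -0.87  0.01]
1.59 [0.0001, 0.0, -0.0035]
1.69 [-0.0001, -0.0, -0.007]
1.79 [-0.0007, -0.0001, -0.0104]
1.89 [-0.0016, -0.0002, -0.0138]
1.99 [-0.0029, -0.0003, -0.0171]
```

>>> step_arm --commands '[{"xyz": [0.0002, -0.0003, -0.0035], "twist": [0, 0, 0]}, {"xyz": [0.0001, -0.0006, -0.007], "twist": [0, 0, 0]}, {"xyz": [-0.0005, -0.0009, -0.0104], "twist": [0, 0, 0]}, {"xyz": [-0.0014, -0.0012, -0.0138], "twist": [0, 0, 0]}, {"xyz": [-0.0027, -0.0013, -0.0171], "twist": [0, 0, 0]}]'

```text
time: 12.82
tool_pos: [0.5485, -0.0745, 0.0763]
ee_rot: [-1.574, -0.006, 0.105]
wrist_force: [7.2, -4.3, 2.1]
width: 0.019
```

```bash
python3 w.py 1.99 2.39 4; python3 snap.py 10 scene side | tail -0; python3 - <<'E'
import cv2,numpy as np
a=cv2.imread('pics/scene10.png')[180:310,190:390];b=cv2.imread('pics/side10.png')[200:370,240:400]
cv2.imwrite('pics/c10.png',np.hstack([cv2.resize(a,(500,325),interpolation=2),cv2.resize(b,(300,325),interpolation=2)]))
E
python3 tilt.py scene10
```

```text
t 12.8167 ang 1.938 rad 0.0353 Ft 4.34 Fr 5.53 Fy -5.06 b -0.0691 w 0.019 tq [-0.74 -1.21 -0.01]
2.09 [-0.0016, -0.0002, -0.0031]
2.19 [-0.0034, -0.0004, -0.0061]
2.29 [-0.0056, -0.0006, -0.0088]
2.39 [-0.008, -0.0008, -0.0113]
scene10 red 0.126 6 [0.0069 0.0121 0.0129]
scene10 red 0.134 16 [0.0053 0.009  0.0116]
scene10 red 0.142 17 [0.005  0.0085 0.0115]
scene10 red 0.15 17 [0.0036 0.0072 0.0103]
scene10 red 0.158 19 [0.0025 0.006  0.0091]
scene10 red 0.166 15 [0.0027 0.0063 0.0079]
scene10 red 0.174 14 [0.0013 0.0045 0.0064]
scene10 post 0.174 9 [-0.039  -0.0366 -0.0353]Exception ignored on flushing sys.stdout:
BrokenPipeError: [Errno 32] Broken pipe
```

View pics/c10.png

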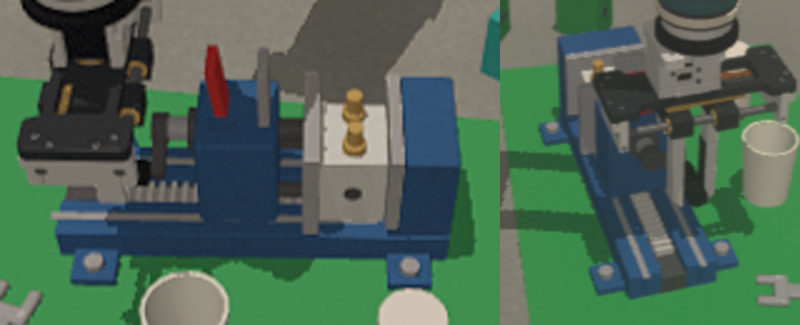

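The lever has now dropped fully outward: its slope is -0.13, against +0.03 before and +0.13 squeezed. The head is latched. I'll continue winding, watching Ft.

>>> step_arm --commands '[{"xyz": [-0.0016, -0.0004, -0.0031], "twist": [0, 0, 0]}, {"xyz": [-0.0034, -0.0007, -0.0061], "twist": [0, 0, 0]}, {"xyz": [-0.0056, -0.001, -0.0088], "twist": [0, 0, 0]}, {"xyz": [-0.008, -0.0013, -0.0113], "twist": [0, 0, 0]}]'

```text
time: 13.25
tool_pos: [0.5413, -0.0762, 0.0653]
ee_rot: [-1.575, -0.008, 0.105]
wrist_force: [8.2, -3.9, 3.7]
width: 0.0193
```

```bash
python3 w.py 2.39 2.69 3
```

```text
t 13.25 ang 2.316 rad 0.0349 Ft 8.01 Fr 3.17 Fy -4.73 b -0.07 w 0.0193 tq [-0.79 -1.56 -0.07]
2.49 [-0.0027, -0.0003, -0.0023]
2.59 [-0.0055, -0.0006, -0.0042]
2.69 [-0.0086, -0.0009, -0.0059]
```

>>> step_arm --commands '[{"xyz": [-0.0014, -0.0001, -0.0012], "twist": [0, 0, 0]}, {"xyz": [-0.0027, -0.0003, -0.0023], "twist": [0, 0, 0]}]'

```text
time: 13.42
tool_pos: [0.5393, -0.0766, 0.0634]
ee_rot: [-1.576, -0.009, 0.105]
wrist_force: [9.7, -3.7, 2.4]
width: 0.0195
```

```bash
python3 w.py 2.49 2.69 4
```

```text
t 13.4167 ang 2.398 rad 0.0348 Ft 8.43 Fr 4.55 Fy -4.65 b -0.0702 w 0.0195 tq [-0.8  -1.75 -0.06]
2.54 [-0.0014, -0.0001, -0.001]
2.59 [-0.0029, -0.0003, -0.002]
2.64 [-0.0044, -0.0005, -0.0029]
2.69 [-0.0059, -0.0006, -0.0037]
```

>>> step_arm --commands '[{"xyz": [-0.0014, -0.0001, -0.001], "twist": [0, 0, 0]}, {"xyz": [-0.0029, -0.0003, -0.002], "twist": [0, 0, 0]}]'

```text
time: 13.58
tool_pos: [0.5372, -0.077, 0.0618]
ee_rot: [-1.576, -0.011, 0.105]
wrist_force: [12.2, -5.4, 2.0]
width: 0.0192
```

```bash
python3 w.py 2.59 2.79 4
```

```text
t 13.5833 ang 2.473 rad 0.0347 Ft 10.35 Fr 5.62 Fy -6.63 b -0.0704 w 0.0192 tq [-0.78 -1.98 -0.09]
2.64 [-0.0015, -0.0002, -0.0009]
2.69 [-0.0031, -0.0003, -0.0017]
2.74 [-0.0046, -0.0005, -0.0024]
2.79 [-0.0063, -0.0007, -0.003]
```

>>> step_arm --commands '[{"xyz": [-0.0015, -0.0002, -0.0009], "twist": [0, 0, 0]}, {"xyz": [-0.0015, -0.0002, -0.0009], "twist": [0, 0, 0]}]'

```text
time: 13.75
tool_pos: [0.5359, -0.0772, 0.0609]
ee_rot: [-1.576, -0.012, 0.105]
wrist_force: [11.5, -4.2, 0.4]
width: 0.0192
```

```bash
python3 w.py 2.64 2.74 2
```

```text
t 13.75 ang 2.521 rad 0.0346 Ft 9.16 Fr 6.04 Fy -5.36 b -0.0705 w 0.0192 tq [-0.87 -2.08 -0.06]
2.69 [-0.0015, -0.0002, -0.0008]
2.74 [-0.0031, -0.0003, -0.0015]
```

>>> step_arm --commands '[{"xyz": [-0.0015, -0.0002, -0.0008], "twist": [0, 0, 0]}, {"xyz": [-0.0024, -0.0003, -0.0012], "twist": [0, 0, 0]}]'

```text
time: 13.92
tool_pos: [0.5342, -0.0775, 0.0599]
ee_rot: [-1.576, -0.013, 0.105]
wrist_force: [13.9, -5.6, 0.0]
width: 0.0193
```

```bash
python3 w.py 2.72 2.82 2
```

```text
t 13.9167 ang 2.577 rad 0.0345 Ft 11.15 Fr 7.05 Fy -7.01 b -0.0706 w 0.0193 tq [-0.8  -2.41 -0.1 ]
2.77 [-0.0016, -0.0002, -0.0007]
2.82 [-0.0032, -0.0003, -0.0013]
```

Ft is 11.2 N while moving, against about 4.2 N free, which gives a clamp force of about 85 N. I stop here and let go.

>>> step_arm --commands '[{"xyz": [0, 0, 0], "twist": [0, 0, 0]}, {"xyz": [0, 0, 0], "twist": [0, 0, 0]}, {"xyz": [0, 0, 0], "twist": [0, 0, 0]}, {"xyz": [0, 0, 0], "twist": [0, 0, 0]}, {"xyz": [0, 0, 0], "twist": [0, 0, 0]}]' --fingers 95

```text
time: 14.33
tool_pos: [0.5268, -0.0748, 0.0563]
ee_rot: [-1.569, 0.004, 0.106]
wrist_force: [-0.1, -0.2, -0.6]
width: 0.0493
```

>>> step_arm --commands '[{"xyz": [0, -0.003, 0.015], "twist": [0, 0, 0]}, {"xyz": [0, -0.003, 0.035], "twist": [0, 0, 0]}, {"xyz": [0, -0.003, 0.065], "twist": [0, 0, 0]}, {"xyz": [0, -0.003, 0.095], "twist": [0, 0, 0]}, {"xyz": [0, -0.003, 0.13], "twist": [0, 0, 0]}, {"xyz": [-0.01, -0.003, 0.165], "twist": [0, 0, 0]}, {"xyz": [-0.04, -0.003, 0.19], "twist": [0, 0, 0]}, {"xyz": [-0.075, -0.003, 0.2], "twist": [0, 0, 0]}, {"xyz": [-0.11, -0.003, 0.2], "twist": [0, 0, 0]}, {"xyz": [-0.12, -0.003, 0.2], "twist": [0, 0, 0]}, {"xyz": [-0.12, -0.003, 0.2], "twist": [0, 0, 0]}]'

```text
time: 15.25
tool_pos: [0.4065, -0.078, 0.2578]
ee_rot: [-1.571, -0.0, 0.105]
wrist_force: [0.0, -0.2, 0.3]
width: 0.0588
```

```bash
python3 snap.py 11 scene side;  python3 tilt.py scene11; python3 meas.py scene11 | egrep -i 'jaw|block'; python3 - <<'E'
import cv2,numpy as np
a=cv2.imread('pics/scene11.png')[170:370,140:440];b=cv2.imread('pics/side11.png')[200:370,240:470]
cv2.imwrite('pics/c11.png',np.hstack([cv2.resize(a,(450,300),interpolation=2),cv2.resize(b,(350,300),interpolation=2)]))
E
```

```text
{'time': np.float64(15.25), 'tool_pos': array([ 0.4065, -0.078 ,  0.2578]), 'ee_rot': array([-1.5706, -0.    ,  0.1048]), 'wrist_force': array([ 0.0486, -0.2127,  0.3454]), 'width': np.float64(0.0588), 'joint_positions': array([-3.2700e-01, -2.2390e-01,  1.5761e+00,  2.0000e-04,  1.7895e+00,
       -4.3170e-01])}
scene11 red 0.134 12 [0.0045 0.0079 0.0109]
scene11 red 0.142 18 [0.0034 0.0069 0.01  ]
scene11 red 0.15 18 [0.0031 0.0062 0.0088]
scene11 red 0.158 13 [0.0022 0.0041 0.0074]
scene11 red 0.166 22 [-0.0003  0.0037  0.0074]
scene11 red 0.174 12 [0.001  0.0029 0.0049]
mjaw 140 a [-0.009   0.0021  0.0139] b [-0.0395 -0.017   0.0589] z [0.1061 0.1091 0.1226]
fjaw 236 a [-0.0449  0.0034  0.0448] b [0.1304 0.1352 0.1799] z [0.1081 0.114  0.1164]
block 640 a [-0.0305  0.0079  0.0445] b [0.0572 0.0996 0.1347] z [0.0917 0.097  0.1021]
MJAW 233 a [-0.0436  0.0007  0.0441] b [0.0693 0.075  0.0806] z [0.1138 0.1162 0.1183]
BLOCK 378 a [-0.0237  0.0015  0.0241] b [0.0811 0.0997 0.1299] z [0.0955 0.0972 0.0995]
```

View pics/c11.png

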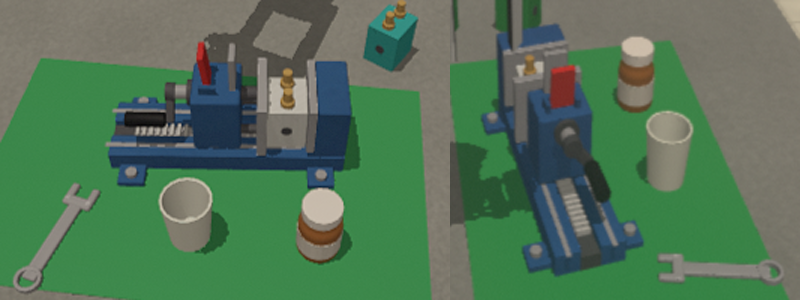

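```bash
cat > hd.py <<'E'
import sys,io,contextlib
n=sys.argv[1]
with contextlib.redirect_stdout(io.StringIO()): exec(open('meas.py').read())
m=roi&(V<45)&(S<90)&(zz>.03)&(zz<.15)&(b<-.048)&(b>-.1)&(abs(a)<.06)
st('h',m);m=m&(zz>.055);st('h',m)
E
python3 hd.py side11; python3 hd.py scene11
python3 - <<'E'
import numpy as np
from h import *
A,B=[np.load(f'pics/scene{i}.npz')['p'].astype(int) for i in (0,11)]
for k,(r,c) in dict(beaker=(slice(285,340),slice(240,290)),jar=(slice(295,350),slice(333,375)),spanner=(slice(288,365),slice(145,210))).items(): print(k,np.abs(A[r,c]-B[r,c]).mean())
E
```

```text
h 64 a [0.011  0.0146 0.0246] b [-0.0952 -0.0826 -0.0508] z [0.0688 0.0791 0.084 ]
h 64 a [0.011  0.0146 0.0246] b [-0.0952 -0.0826 -0.0508] z [0.0688 0.0791 0.084 ]
h 226 a [0.0166 0.0264 0.0313] b [-0.0931 -0.0711 -0.0491] z [0.0708 0.0796 0.0834]
h 226 a [0.0166 0.0264 0.0313] b [-0.0931 -0.0711 -0.0491] z [0.0708 0.0796 0.0834]
beaker 1.2456969696969697
jar 1.2747474747474747
spanner 1.2004662004662006
```

```bash
python3 -c "
from bench import robot
print(robot.get_obs()['time']);print(robot.close_job())"
```

```text
15.35
the job is handed in; nothing more can be done
None
```

The manifold is clamped in the blue vise and the job was handed in at 15.35 s. No verdict was reported.

- **Slide and latch:** I squeezed the red lever and slid the head about 75 mm. The manifold met the fixed jaw at about 11 N push, and I let go. The lever first stopped with its teeth on the rack. It dropped in during winding, after the head had moved back about 5 mm.
- **Winding:** I wound the crank clockwise about 2.5 rad. The force at the handle rose from about 4.2 N (free) to about 11.2 N. That works out to a clamp force of roughly 85 N, with an uncertainty of about 20 N. I then opened the gripper and backed away.
- **Last checks:**
  - The wrist force is near zero and the lever leans fully outward, so the head is latched.
  - The block sits between both jaws.
  - The beaker, jar and spanner look unchanged from the first picture.
- **Disagreements:**
  - The crank reads about 2.43 rad in the final images, against 2.58 rad from the arm before release. I put this down to the small unwinding expected on letting go, plus compliance in the grip.
  - The fingers stood at 35.3 mm when squeezed, not the stated 34 mm, but the head slid freely.

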